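Open the fuel-tablet tub's safety cap

ROBOT

A 7-joint arm with a two-finger parallel gripper is mounted at the origin on the work surface. World frame = base frame: x ahead of the robot, y to its left, z up, the work surface at z = 0. Lengths are in m, angles in degrees, forces in N, time in s.
With the tool pointing down it reaches from about 0.425 to 0.875 m from the base axis. Payload 4.7 kg.
Tool frame: the origin (TCP) lies between the finger pads; the fingertips stand 11 mm ahead of it and the grasp point (between the pads) lies 8 mm behind it (env.tcp_to_tips is the distance from the TCP to the fingertips, in m); z points along the fingers, y is the line along which they close (so a half turn about z gives the same grasp; the last joint's range is limited). The gripper opens to 87 mm and grips with 3 to 60 N. Pads are 19 mm wide; open, the fingers measure 117 mm over their backs; the gripper's body (75 mm by 190 mm) begins 51 mm behind the grasp point.
Start: joints at [66.927, 18.392, -4.016, 83.108, 1.295, 78.541, -3.26], TCP at [0.263, -0.594, 0.234] pointing down, gripper open.
Joint ranges: [-163.93, 163.93], [-17.29, 119.83], [-79.2, 71.16], [3.27, 140.29], [-89.18, 269.18], [5.43, 117.66], [-154.24, 154.24]. Speed limits (degrees/s): [147.25, 147.25, 180, 180, 180, 180, 180].

INTERFACE

Orientations are given as [roll, pitch, yaw] about the fixed x, y, z axes, in that order (R = Rz(yaw) Ry(pitch) Rx(roll)).
In Python, from cell import env, viewer gives the robot as it stands.
- The arm moves only by the tool step_arm, never from a script. Its arguments are lists of equal length, an entry for each row: "delta_pos": the shift along the tool's x, y, z in units of 0.2 m (1.0 is 0.2 m), a list of three; "rot": the turn, a rotation vector about the tool's x, y, z in units of 1.5 rad (1.0 is 1.5 rad), a list of three; "gripper": the gripper command: -1 is shut, 1 is fully open, values between are in proportion. A call has 1 to 20 rows; each row is the pose to reach, as a shift and turn from the pose commanded when the call began, along the tool's axes at that moment; what a row does not reach only later rows make up. A row lasts 1/8 s, in which the tool goes at most 62.5 mm and 10.7 degrees, less where a joint would pass 70% of its speed; a pose out of reach is approached as far as the arm can. A call with a number of a shift or a turn outside -1 to 1 is refused whole. A call with a gripper value outside its range is refused whole. The fingers move at their own pace and stop on an object; "squeeze" is the grip in N (left out, the last holds). Time passes only in rows, so rows that repeat a pose let the fingers close. It gives the time, the measured TCP pose, the force, the opening and the grip force at its end, in the units of the state.
- env.get_obs(): the state, without advancing time (a new reading comes with each control period).
- viewer.read_camera(name): name is "scene" or "top" or "wrist"; returns a dict with "img" (420x560x3 uint8, red, green, blue), "fx", "fy", "cx", "cy" (pixels), "pose" (4x4, takes a point from camera to world coordinates). Camera axes: x right, y down, z forward; pixel columns grow to the right and rows downward; lengths in m; the calibration is good to about 2 mm. The wrist camera is an equidistant fisheye: a pixel r from the principal point sees the ray r / f radians off the axis. A picture is of the moment at which its call begins. There is no depth.
- env.sign_off(): hands the job in; it is judged then, once.
The state is a dict: "time_s": time; "qpos": joint angles; "joint_velocities": joint speeds; "effort": joint torques, N m; "tool_pos": TCP position; "tool_rot": TCP orientation; "force": force on the tool from outside, world axes, zero at the start; "wrist_torque": the same for the moment, N m; "grip_width": finger opening in m; "grasp_force": force on a finger pad.
Only numpy, scipy, OpenCV 4.12 (cv2) and the standard library are available. Lean on these libraries where they do the work, as an engineer would, in place of code of your own. Each camera call takes 0.05 s, during which the arm holds its last target. There are 200 camera calls.

TASK

Open the tub of fuel tablets: squeeze both side tabs of its safety cap in and, keeping them squeezed, turn it anticlockwise until you feel it come up against its stop, without forcing the brittle neck. Then lift the cap straight off and set it down gently, top up and not dropped, in the middle of the round cork disc, let go of it, and leave everything else on the desk where it is.

Things in the scene. Friction and masses are not known exactly. Their poses are not given: they have to be found in the camera images.
- cap: The tub's squeeze-and-turn safety cap, grey plastic, loose, 50 mm across, 38 mm high, about 60 g; origin at the centre of its open underside, z up. Two spring tabs stand out of its sides at +y and -y: 61 mm across their flat outer faces, which are 20 mm wide along x and reach from 8 to 36 mm above the origin. As found, it sits on the neck with its axes parallel to the tub's.
- cap_grip (a point): Point on the cap's axis, 28 mm above its origin, axes as the cap's: the middle of the finger pads is best here, closing along y on both tabs. Fingertips should stay over 5 mm above the cap's origin, where two catches stand on the tub 27 to 32 mm from the axis. Unsqueezed, a tongue under each tab meets a catch before the lugs are clear.
- cap_top (a point): Centre of the cap's closed top. Squeezed, the cap turns anticlockwise seen from above (positive about z) to a hard stop, 0.45 to 1.4 rad from where it starts: hidden, differs each time, must be felt. Its inner lugs are clear of the neck's only over the last 0.1 rad. Turning takes under 0.06 N m when the grip is centred; at the stop the moment rises to 0.1 N m within 0.05 rad: cease there. Then it lifts straight up, free after 35 mm.
- tub: White plastic tub of fuel tablets, 76 mm across, fixed in a 104 mm square wooden block screwed to the desk; origin at the centre of the block's underside on the desk, z up. Its shoulder is 85 mm above the origin; the cap's origin starts 86 mm above it. The neck is brittle: more than 35 N between cap and tub, in any direction, spoils it.
- neck_top (a point): Centre of the top of the tub's neck, 119 mm above the desk; the neck is 32 mm across. On it the cap has 1.5 mm of play sideways and, while locked, 1.5 mm up; a grip that is off the cap's axis by more presses the cap against the neck.
- tab_left (a joint): How far the cap's +y tab is pressed in, m: 0 out, 0.005 fully in; spring, 3 N at first, 9 N fully in; it lets the cap turn from 0.0035 on.
- tab_right (a joint): The same for the cap's -y tab.
- disc: Round cork disc lying fixed on the desk, 110 mm across, 6 mm thick; origin at the centre of its underside.
- engine: Bystander: small brass oscillating cylinder engine on a 70 x 50 mm iron plate, 80 mm high; origin under its centre.
- pulley: Bystander: red-spoked iron pulley lying flat, 70 mm across, 18 mm high; origin under its centre.
- propeller: Bystander: three-bladed bronze propeller lying flat, 78 mm across, 22 mm high; origin under its hub.
- tap_wrench: Bystander: steel tap wrench lying along its x, 160 mm long, 16 mm high; origin under its middle.
- boiler: Bystander: copper marine boiler lying along its y on wooden saddles, 170 mm long, 165 mm high; origin under its middle.
- oil_can: Bystander: steel oil can with a spout, 48 mm across, 95 mm high; origin under its centre.
- nut_tin: Bystander: open aluminium tin, 75 x 55 x 22 mm; origin under its centre.
Not all that is in view belongs to the job. Several things have the shape of the disc; the one meant has the colours described above.

How it is judged (in metres and radians):
On the way, in this order (a step that is already met when the one before it is completed fails the run):
1. both tabs squeezed in while the cap sits on the neck (value of joint each of tab_left, tab_right above 0.0035 m and z of cap in the frame of tub below 0.095 m), for 0.1 s.
2. the cap, still squeezed and seated, turned by more than 0.3 rad (all of step 1 and angle between the x axis of cap and the x axis of tub, either way round above 0.3 rad), for 0.1 s.
3. the cap lifted clear of the neck (z of cap in the frame of tub above 0.123 m), for 0.1 s.
At the end, for the whole second after the job is handed in: The cap stands on the cork disc, its centre within 20 mm of the disc's, its underside within 3 mm of the cork's face, top up (within 0.1 rad), at rest and released (horizontal distance between cap and disc below 0.02 m and z of cap in the frame of disc between 0.003 and 0.009 m and angle between cap's own z axis and vertical below 0.1 rad and linear speed of cap below 0.02 m/s and contact force between the fingers and cap below 0.1 N); the robot touches nothing.
It fails at once if the neck forced: more than 35 N between cap and tub (contact force between cap and tub above 35 N).
It fails at once if the cap set down hard: more than 30 N between cap and disc (contact force between cap and disc above 30 N).
It fails at once if the cap dropped: moving faster than 0.35 m/s with no finger on it (linear speed of cap above 0.3 m/s and contact force between the fingers and cap below 0.05 N).
It fails at once if a bystander moved by more than 15 mm (distance of any of engine, pulley, propeller, tap_wrench, boiler, oil_can, nut_tin from where it was at the start of the episode above 0.015 m).
It also fails if it takes over 70 s, if anything falls off the work surface, if the arm or the gripper's body presses on something with over 40 N, if the wrist force passes 120 N, or if a joint passes its speed limit or range.

## Working session

There is one attempt and no reset: what is moved stays moved. The work goes in short steps, Python scripts to look and compute and a tool call to move; the robot and the scene stay as the last step left them, time stands still between calls to the robot, and variables do not carry over. Pictures are saved under pics/ and viewed, at most 10 in all, crops included, and the job is handed in when it is done.

Besides the shell and the picture viewer there is one more tool, called after "Request:" as name(argument=value, ...), one argument or row to a line, values as JSON. step_arm: Moves the arm, as the interface text tells. Shifts and turns lie within -1 to 1; 1 stands for 0.2 m of shift or 1.5 rad of turn. Its arguments: {"type":"object","properties":{"delta_pos":{"type":"array"},"rot":{"type":"array"},"gripper":{"type":"array"},"squeeze":{"type":"number"}},"required":["delta_pos","rot","gripper"]}

```bash
mkdir -p pics && ls && python3 - <<'E'
from cell import env, viewer
import cv2,numpy as np,pickle
o=env.get_obs();print({k:np.round(v,3) for k,v in o.items()})
d={n:viewer.read_camera(n) for n in("scene","top","wrist")}
pickle.dump(d,open("v0.pkl","wb"))
for n in d:
  c=d[n];print(n,c['fx'],c['fy'],c['cx'],c['cy'],np.round(c['pose'],3).tolist())
  cv2.imwrite(f"pics/{n}0.png",c['img'][:,:,::-1])
E
```

```text
pics
{'time_s': np.float64(0.0), 'qpos': array([66.926, 18.44 , -4.017, 83.174,  1.295, 78.541, -3.261]), 'joint_velocities': array([ 0.016, -0.069, -0.007, -0.032, -0.033,  0.053,  0.066]), 'effort': array([ 0.0000e+00, -4.9129e+01, -4.0300e-01, -3.1253e+01, -6.4000e-02,
        4.4000e-02,  0.0000e+00]), 'tool_pos': array([ 0.263, -0.594,  0.232]), 'tool_rot': array([-1.79889e+02,  5.00000e-03,  2.38840e+01]), 'force': array([-0.648, -0.096,  0.168]), 'wrist_torque': array([ 0.008,  0.024, -0.025]), 'grasp_force': np.float64(0.0), 'grip_width': np.float64(0.087)}
scene 416.3118104706389 416.3118104706389 282.07943431854517 208.6629900633753 [[0.54, 0.724, -0.428, 1.015], [0.841, -0.468, 0.27, -0.368], [-0.005, -0.506, -0.862, 1.081], [0.0, 0.0, 0.0, 1.0]]
top 466.86062241677524 466.86062241677524 282.97576311212424 208.79606550011542 [[0.005, -0.987, 0.158, 0.347], [-1.0, -0.002, 0.018, -0.069], [-0.017, -0.158, -0.987, 1.246], [0.0, 0.0, 0.0, 1.0]]
wrist 325.19226210127806 325.19226210127806 282.45084813451575 212.57619439303193 [[0.405, -0.872, -0.275, 0.338], [-0.914, -0.387, -0.119, -0.561], [-0.003, 0.299, -0.954, 0.384], [0.0, 0.0, 0.0, 1.0]]
```

View pics/top0.png

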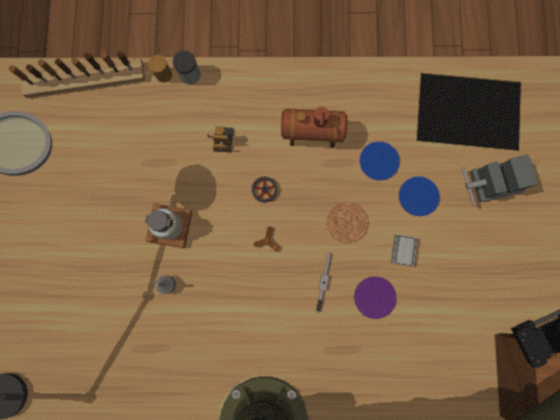

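View pics/scene0.png

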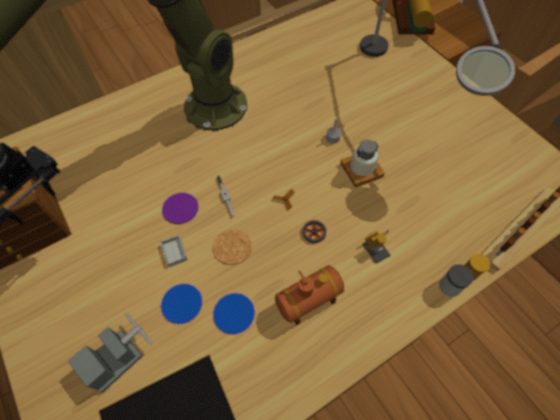

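The top view shows the tub at about (168,226) with the grey cap at (160,222). The discs are cork-speckled (348,222), purple (375,297) and blue (380,160) and (419,196). The cork one at (348,222), which is (232,247) in the scene view, fits the description. I'll confirm it and the cap's orientation in an enlarged crop.

```bash
cat > h.py <<'E'
import numpy as np
def ray(c,u,v):
    d=np.array([(u-c['cx'])/c['fx'],(v-c['cy'])/c['fy'],1.]);R=c['pose'][:3,:3];return c['pose'][:3,3],R@d
def onz(c,u,v,z):
    o,d=ray(c,u,v);return o+d*(z-o[2])/d[2]
def proj(c,p):
    q=c['pose'][:3,:3].T@(np.asarray(p)-c['pose'][:3,3]);return c['fx']*q[0]/q[2]+c['cx'],c['fy']*q[1]/q[2]+c['cy']
E
python3 - <<'E'
from h import *
import cv2,pickle
d=pickle.load(open("v0.pkl","rb"))
t,s=d['top'],d['scene']
def crop(c,x,y,w,h,W,H): return cv2.resize(c['img'][y:y+h,x:x+w,::-1],(W,H),interpolation=cv2.INTER_CUBIC)
a=crop(t,140,195,60,60,400,400);b=crop(s,335,130,60,60,400,400)
e=crop(t,310,140,140,70*2,200,200);f=crop(s,150,190,140,140,200,200)
cv2.imwrite("pics/m.png",np.vstack([np.hstack([a,b]),np.hstack([e,f,np.zeros((200,400,3),np.uint8)])]))
for n,c,(x0,y0,x1,y1) in(("top",t,(315,195,380,250)),("scene",s,(205,220,260,275))):
    hsv=cv2.cvtColor(c['img'],cv2.COLOR_RGB2HSV)
    lab=cv2.cvtColor(c['img'],cv2.COLOR_RGB2LAB).astype(int)
    sub=lab[y0:y1,x0:x1]; 
    m=((sub[:,:,1]>138)).astype(np.uint8)
    m=cv2.morphologyEx(m,cv2.MORPH_CLOSE,np.ones((5,5)));m=cv2.morphologyEx(m,cv2.MORPH_OPEN,np.ones((5,5)))
    k=max(cv2.findContours(m,0,1)[0],key=cv2.contourArea)
    (u,v),ax,an=cv2.fitEllipse(cv2.convexHull(k));print(n,u+x0,v+y0,ax,onz(c,u+x0,v+y0,.006))
E
```

```text
top 346.91858291625977 221.93240547180176 (40.267173767089844, 40.91523742675781) [ 0.51005381 -0.21730709  0.006     ]
scene 231.7898941040039 246.56038093566895 (33.52499771118164, 36.9480094909668) [ 0.50849528 -0.21918309  0.006     ]
```

View pics/m.png

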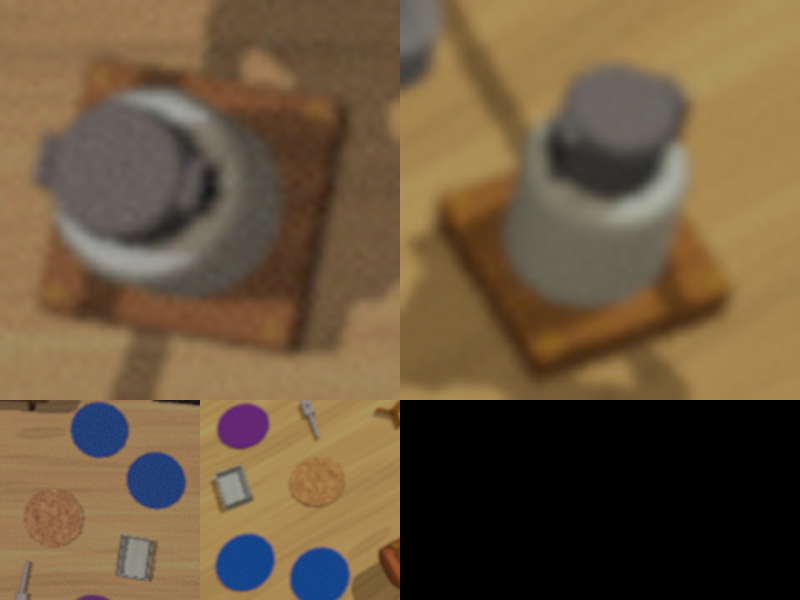

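The crop confirms the cork-speckled disc; the others are plain purple and blue. The cap top centre is at crop (122,168) in the top view and (222,110) in the scene view. Its tabs lie along the image-horizontal block edge, which is tilted about 8°.

```bash
python3 - <<'E'
from h import *
import pickle
d=pickle.load(open("v0.pkl","rb"));t,s=d['top'],d['scene']
T=lambda x,y:(140+x/6.667-.43,195+y/6.667-.43)
S=lambda x,y:(335+x/6.667-.43,130+y/6.667-.43)
print("cap top z=.124",onz(t,*T(122,168),.124),onz(s,*S(222,110),.124))
C=[onz(t,*T(*p),.025)[:2] for p in((95,65),(343,100),(300,347),(43,305))]
print(np.round(C,4),np.mean(C,0))
for i in range(4):
    e=C[(i+1)%4]-C[i];print(np.linalg.norm(e),np.degrees(np.arctan2(e[1],e[0])))
a=onz(t,*T(45,160),.120);b=onz(t,*T(197,185),.120);e=a-b;print("tabs",np.linalg.norm(e),np.degrees(np.arctan2(e[1],e[0])))
E
```

```text
cap top z=.124 [0.49870947 0.25620457 0.124     ] [0.49723691 0.2565985  0.124     ]
[[0.5536 0.2977]
 [0.5396 0.1977]
 [0.4412 0.2111]
 [0.4574 0.3137]] [0.49796419 0.25503722]
0.1009818005862761 -97.94787945383172
0.09936352758719695 172.22393807185944
0.10380882897129691 81.00244069942225
0.09749372896236944 -9.424099805542005
tabs 0.057156716248460034 80.83276023855878
```

Request:
step_arm(
  delta_pos=[
    [0.84,-0.67,-0.15],
    [0.84,-0.67,-0.15],
    [0.84,-0.67,-0.15],
    [0.84,-0.67,-0.15],
    [0.84,-0.67,-0.15],
  ],
  rot=[
    [0,0,0.372],
    [0,0,0.372],
    [0,0,0.372],
    [0,0,0.372],
    [0,0,0.372],
  ],
  gripper=[1,1,1,1,1],
)

```text
time_s: 0.78
tool_pos: [0.3647, -0.4011, 0.2642]
tool_rot: [180.0, -0.1, -7.8]
force: [-0.1, 0.0, 0.1]
grip_width: 0.0869
grasp_force: 0.0
```

Request:
step_arm(
  delta_pos=[
    [0.36,-1,0],
    [0.36,-1,0],
    [0.36,-1,0],
    [0.36,-1,0],
  ],
  rot=[
    [0,0,0],
    [0,0,0],
    [0,0,0],
    [0,0,0],
  ],
  gripper=[1,1,1,1],
)

```text
time_s: 1.27
tool_pos: [0.4632, -0.2132, 0.2634]
tool_rot: [-180.0, -0.0, -7.9]
force: [0.2, -0.2, 0.3]
grip_width: 0.0868
grasp_force: 0.0
```

Request:
step_arm(
  delta_pos=[
    [-0.08,-1,0],
    [-0.08,-1,0],
    [-0.08,-1,0],
    [-0.08,-1,0],
  ],
  rot=[
    [0,0,0],
    [0,0,0],
    [0,0,0],
    [0,0,0],
  ],
  gripper=[1,1,1,1],
)

```text
time_s: 1.78
tool_pos: [0.4743, -0.0122, 0.2636]
tool_rot: [-180.0, -0.0, -7.8]
force: [-0.0, -1.2, -0.5]
grip_width: 0.087
grasp_force: 0.0
```

Request:
step_arm(
  delta_pos=[
    [-0.08,-1,0],
    [-0.08,-1,0],
    [-0.08,-1,0],
    [-0.08,-1,0],
  ],
  rot=[
    [0,0,0],
    [0,0,0],
    [0,0,0],
    [0,0,0],
  ],
  gripper=[1,1,1,1],
)

```text
time_s: 2.28
tool_pos: [0.4864, 0.1876, 0.2634]
tool_rot: [-179.9, 0.0, -7.8]
force: [1.0, -0.7, -0.2]
grip_width: 0.0868
grasp_force: 0.0
```

Request:
step_arm(
  delta_pos=[
    [0.01,-0.35,0],
    [0.01,-0.35,0],
    [0.01,-0.35,0],
  ],
  rot=[
    [0,0,0],
    [0,0,0],
    [0,0,0],
  ],
  gripper=[1,1,1],
)

```text
time_s: 2.65
tool_pos: [0.4992, 0.2517, 0.2627]
tool_rot: [179.9, 0.1, -8.2]
force: [-0.8, -0.9, 0.7]
grip_width: 0.0871
grasp_force: 0.0
```

```bash
python3 - <<'E'
from cell import env, viewer
import cv2,numpy as np,pickle
o=env.get_obs();print(o['tool_pos'],o['tool_rot'],o['qpos'],o['force'])
c=viewer.read_camera("wrist");pickle.dump(c,open("w1.pkl","wb"))
# undistort: pinhole view looking straight down, world-aligned, onto plane z=.124, 0.25mm/px, x up, y left
P=c['pose'];S=.00025
cx,cy=.498,.256
j,i=np.meshgrid(np.arange(400),np.arange(400))
def warp(z):
    X=np.stack([cx-(i-200)*S,cy-(j-200)*S,np.full(i.shape,z)],-1)
    q=(X-P[:3,3])@P[:3,:3];r=np.hypot(q[...,0],q[...,1]);th=np.arctan2(r,q[...,2])
    return cv2.remap(c['img'],(c['fx']*th*q[...,0]/r+c['cx']).astype(np.float32),(c['fy']*th*q[...,1]/r+c['cy']).astype(np.float32),cv2.INTER_CUBIC)
cv2.imwrite("pics/w1.png",np.hstack([warp(.124),cv2.resize(c['img'],(400,400))])[:,:,::-1])
E
```

```text
[0.49919038 0.25173563 0.2627259 ] [ 1.79922345e+02  6.25551676e-02 -8.17452968e+00] [  11.71714909   10.74935096  -46.44516068   92.42867663    7.89692686
   80.30914109 -133.74678677] [-0.82059522 -0.85483464  0.7179833 ]
```

View pics/w1.png

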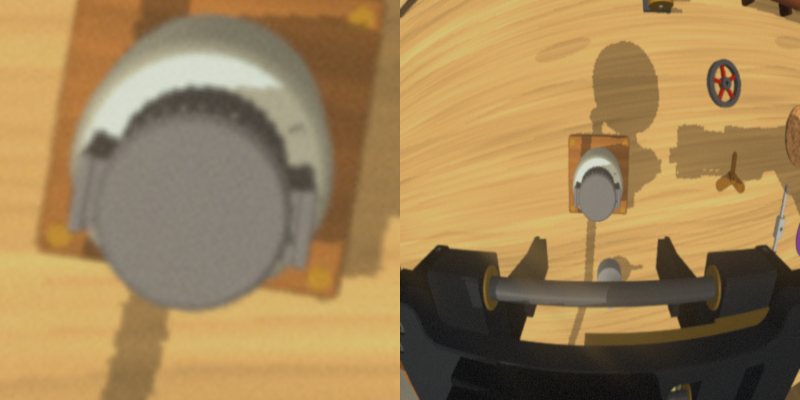

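The rectified wrist view shows the cap's top circle centred at (191,211), radius 99 px. That puts the cap at about (0.4965, 0.2575). Its tabs run along the block edge, at a yaw of about -8.3°.

Request:
step_arm(
  delta_pos=[
    [-0.018,-0.027,0.25],
    [-0.018,-0.027,0.5],
    [-0.018,-0.027,0.5],
    [-0.018,-0.027,0.5],
  ],
  rot=[
    [0,0,0],
    [0,0,0],
    [0,0,0],
    [0,0,0],
  ],
  gripper=[1,1,1,1],
)

```text
time_s: 3.2
tool_pos: [0.497, 0.2585, 0.1654]
tool_rot: [-180.0, -0.1, -8.2]
force: [-0.0, 0.2, -0.1]
grip_width: 0.0868
grasp_force: 0.0
```

```bash
python3 - <<'E'
from cell import env, viewer
import cv2,numpy as np,pickle
o=env.get_obs();print(o['tool_pos'],o['tool_rot'],o['force'])
c=viewer.read_camera("wrist");P=c['pose'];S=.00025
cx,cy=.498,.256
j,i=np.meshgrid(np.arange(480),np.arange(480))
X=np.stack([cx-(i-240)*S,cy-(j-240)*S,np.full(i.shape,.124)],-1)
q=(X-P[:3,3])@P[:3,:3];r=np.hypot(q[...,0],q[...,1]);th=np.arctan2(r,q[...,2])
w=cv2.remap(c['img'],(c['fx']*th*q[...,0]/r+c['cx']).astype(np.float32),(c['fy']*th*q[...,1]/r+c['cy']).astype(np.float32),cv2.INTER_CUBIC)
g=cv2.GaussianBlur(cv2.cvtColor(w,cv2.COLOR_RGB2GRAY),(5,5),0)
print(cv2.HoughCircles(g,cv2.HOUGH_GRADIENT,1.,20,param1=80,param2=15,minRadius=95,maxRadius=105))
cv2.imwrite("pics/w2.png",w[:,:,::-1])
E
```

```text
[0.49702651 0.25853008 0.1654004 ] [-1.79971417e+02 -1.34413982e-01 -8.21419021e+00] [-0.03969088  0.16389141 -0.06888791]
[[[232.5 248.5 100.8]]]
```

View pics/w2.png

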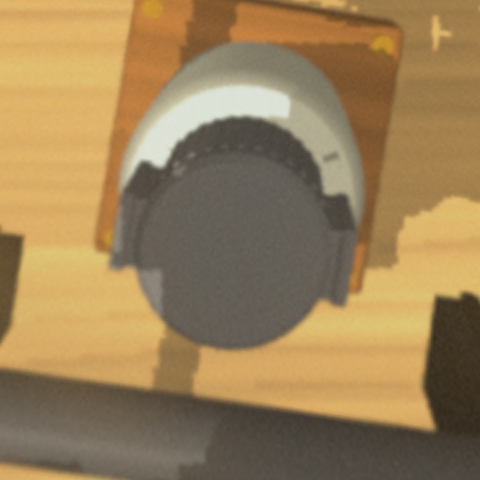

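The cap circle is centred at (232,248), which gives (0.496, 0.258). The two fingers straddle it at the left and right. Descending.

Request:
step_arm(
  delta_pos=[
    [-0.005,0.004,0.1],
    [-0.005,0.004,0.2],
    [-0.005,0.004,0.29],
    [-0.005,0.004,0.29],
    [-0.005,0.004,0.29],
  ],
  rot=[
    [0,0,0],
    [0,0,0],
    [0,0,0],
    [0,0,0],
    [0,0,0],
  ],
  gripper=[1,1,1,1,1],
)

```text
time_s: 3.88
tool_pos: [0.4945, 0.2591, 0.1056]
tool_rot: [-180.0, 0.0, -8.1]
force: [-0.9, -0.4, -0.3]
grip_width: 0.0873
grasp_force: 0.0
```

Request:
step_arm(
  delta_pos=[
    [0,0,0],
    [0,0,0],
    [0,0,0],
    [0,0,0],
  ],
  rot=[
    [0,0,0],
    [0,0,0],
    [0,0,0],
    [0,0,0],
  ],
  gripper=[0.5,0.4,0.4,0.4],
  squeeze=5,
)

```text
time_s: 4.38
tool_pos: [0.4945, 0.2588, 0.1057]
tool_rot: [180.0, -0.0, -8.1]
force: [-1.3, 0.1, -0.8]
grip_width: 0.0625
grasp_force: 0.0
```

Request:
step_arm(
  delta_pos=[
    [0.006,0.002,0],
    [0.006,0.002,0],
    [0.006,0.002,0],
    [0.006,0.002,0],
  ],
  rot=[
    [0,0,0],
    [0,0,0],
    [0,0,0],
    [0,0,0],
  ],
  gripper=[0.3,0.2,0.1,0.1],
  squeeze=14,
)

```text
time_s: 4.88
tool_pos: [0.4955, 0.2584, 0.1057]
tool_rot: [-180.0, -0.0, -8.1]
force: [-2.0, -0.4, 2.7]
grip_width: 0.051
grasp_force: 14.0
```

```bash
cat > o.py <<'E'
from cell import env
import numpy as np
o=env.get_obs();print(np.round(o['time_s'],2),np.round(o['tool_pos'],4),np.round(o['tool_rot'],2),"F",np.round(o['force'],1),"M",np.round(o['wrist_torque'],3),"g",round(float(o['grasp_force']),1),round(float(o['grip_width']),4))
E
python3 o.py
```

```text
4.88 [0.4955 0.2584 0.1057] [-179.99   -0.     -8.08] F [-2.  -0.4  2.7] M [0.066 0.268 0.001] g 14.0 0.051
```

Request:
step_arm(
  delta_pos=[
    [0,0,0],
    [0,0,0],
    [0,0,0],
    [0,0,0],
    [0,0,0],
  ],
  rot=[
    [0,0,-0.03],
    [0,0,-0.06],
    [0,0,-0.09],
    [0,0,-0.1],
    [0,0,-0.1],
  ],
  gripper=[0.1,0.1,0.1,0.1,0.1],
)

```text
time_s: 5.5
tool_pos: [0.496, 0.2582, 0.1057]
tool_rot: [-180.0, -0.0, 0.5]
force: [-0.3, 0.0, 2.4]
grip_width: 0.0508
grasp_force: 14.0
```

```bash
python3 o.py
```

```text
5.5 [0.496  0.2582 0.1057] [-1.8e+02 -5.0e-02  4.7e-01] F [-0.3  0.   2.4] M [ 0.034 -0.114  0.026] g 14.0 0.0508
```

Turning freely (Mz 0.026) with low forces. I'll continue to about 0.41 rad in total.

Request:
step_arm(
  delta_pos=[
    [0,0,0],
    [0,0,0],
    [0,0,0],
    [0,0,0],
    [0,0,0],
    [0,0,0],
    [0,0,0],
  ],
  rot=[
    [0,0,-0.03],
    [0,0,-0.06],
    [0,0,-0.09],
    [0,0,-0.12],
    [0,0,-0.15],
    [0,0,-0.17],
    [0,0,-0.17],
  ],
  gripper=[0.1,0.1,0.1,0.1,0.1,0.1,0.1],
)

```text
time_s: 6.38
tool_pos: [0.4959, 0.2582, 0.1057]
tool_rot: [180.0, -0.0, 15.1]
force: [0.5, -1.1, 3.3]
grip_width: 0.0507
grasp_force: 14.0
```

```bash
python3 o.py
```

```text
6.38 [0.4959 0.2582 0.1057] [ 1.7999e+02 -3.0000e-02  1.5090e+01] F [ 0.5 -1.1  3.3] M [-0.037 -0.037  0.009] g 14.0 0.0507
```

Request:
step_arm(
  delta_pos=[
    [0,0,0],
    [0,0,0],
    [0,0,0],
  ],
  rot=[
    [0,0,-0.015],
    [0,0,-0.03],
    [0,0,-0.03],
  ],
  gripper=[0.1,0.1,0.1],
)

```text
time_s: 6.75
tool_pos: [0.4958, 0.2583, 0.1057]
tool_rot: [180.0, -0.0, 17.7]
force: [0.8, 0.1, 4.2]
grip_width: 0.0508
grasp_force: 14.0
```

```bash
python3 o.py
```

```text
6.75 [0.4958 0.2583 0.1057] [ 1.7999e+02 -2.0000e-02  1.7710e+01] F [0.8 0.1 4.2] M [-0.01  -0.096  0.069] g 14.0 0.0508
```

Request:
step_arm(
  delta_pos=[
    [0,0,0],
    [0,0,0],
    [0,0,0],
  ],
  rot=[
    [0,0,-0.01],
    [0,0,-0.02],
    [0,0,-0.02],
  ],
  gripper=[0.1,0.1,0.1],
)

```text
time_s: 7.12
tool_pos: [0.4957, 0.2583, 0.1057]
tool_rot: [180.0, -0.0, 19.4]
force: [0.2, -1.4, 5.3]
grip_width: 0.0512
grasp_force: 14.0
```

```bash
python3 o.py
```

```text
7.12 [0.4957 0.2583 0.1057] [ 1.7999e+02 -2.0000e-02  1.9450e+01] F [ 0.2 -1.4  5.3] M [-0.052 -0.085  0.007] g 14.0 0.0512
```

Request:
step_arm(
  delta_pos=[
    [0,0,-0.003],
    [0,0,-0.003],
    [0,0,-0.003],
  ],
  rot=[
    [0,0,-0.015],
    [0,0,-0.03],
    [0,0,-0.03],
  ],
  gripper=[0.1,0.1,0.1],
)

```text
time_s: 7.5
tool_pos: [0.4952, 0.258, 0.1057]
tool_rot: [180.0, 0.1, 22.0]
force: [0.2, -1.2, 1.5]
grip_width: 0.0509
grasp_force: 14.0
```

```bash
python3 o.py
```

```text
7.5 [0.4952 0.258  0.1057] [1.800e+02 6.000e-02 2.202e+01] F [ 0.2 -1.2  1.5] M [-0.078 -0.017 -0.003] g 14.0 0.0509
```

Request:
step_arm(
  delta_pos=[
    [0,0,0],
    [0,0,0],
  ],
  rot=[
    [0,0,-0.02],
    [0,0,-0.02],
  ],
  gripper=[0.1,0.1],
)

```text
time_s: 7.75
tool_pos: [0.4952, 0.258, 0.1057]
tool_rot: [180.0, 0.1, 23.7]
force: [-0.1, -1.3, 0.5]
grip_width: 0.051
grasp_force: 14.0
```

```bash
python3 o.py
```

```text
7.75 [0.4952 0.258  0.1057] [1.800e+02 6.000e-02 2.374e+01] F [-0.1 -1.3  0.5] M [-0.149  0.013  0.018] g 14.0 0.051
```

Request:
step_arm(
  delta_pos=[
    [0,0,0],
    [0,0,0],
  ],
  rot=[
    [0,0,-0.02],
    [0,0,-0.02],
  ],
  gripper=[0.1,0.1],
)

```text
time_s: 8.0
tool_pos: [0.4953, 0.2582, 0.1058]
tool_rot: [-180.0, 0.0, 25.5]
force: [0.3, 0.2, -0.3]
grip_width: 0.0506
grasp_force: 14.0
```

```bash
python3 o.py
```

```text
8.0 [0.4953 0.2582 0.1058] [-1.7999e+02  3.0000e-02  2.5460e+01] F [ 0.3  0.2 -0.3] M [-0.022  0.008 -0.023] g 14.0 0.0506
```

Request:
step_arm(
  delta_pos=[
    [0,0,0],
    [0,0,0],
  ],
  rot=[
    [0,0,-0.02],
    [0,0,-0.02],
  ],
  gripper=[0.1,0.1],
)

```text
time_s: 8.25
tool_pos: [0.4955, 0.2583, 0.106]
tool_rot: [-180.0, 0.0, 27.2]
force: [0.1, 0.8, 0.4]
grip_width: 0.0508
grasp_force: 14.0
```

```bash
python3 o.py
```

```text
8.25 [0.4955 0.2583 0.106 ] [-1.7999e+02  1.0000e-02  2.7180e+01] F [0.1 0.8 0.4] M [-0.039 -0.032  0.016] g 14.0 0.0508
```

Request:
step_arm(
  delta_pos=[
    [0,0,0],
    [0,0,0],
  ],
  rot=[
    [0,0,-0.02],
    [0,0,-0.02],
  ],
  gripper=[0.1,0.1],
)

```text
time_s: 8.5
tool_pos: [0.4956, 0.2582, 0.1061]
tool_rot: [180.0, 0.0, 28.9]
force: [-0.5, -0.5, -0.8]
grip_width: 0.051
grasp_force: 14.0
```

```bash
python3 o.py
```

```text
8.5 [0.4956 0.2582 0.1061] [180.     0.    28.89] F [-0.5 -0.5 -0.8] M [ 0.019 -0.007 -0.098] g 14.0 0.051
```

Request:
step_arm(
  delta_pos=[
    [0,0,0],
  ],
  rot=[
    [0,0,0],
  ],
  gripper=[0.1],
)

```text
time_s: 8.62
tool_pos: [0.4956, 0.2582, 0.1061]
tool_rot: [180.0, 0.0, 28.9]
force: [-0.1, 0.9, -0.7]
grip_width: 0.0507
grasp_force: 14.0
```

```bash
python3 o.py
```

```text
8.62 [0.4956 0.2582 0.1061] [180.     0.    28.86] F [-0.1  0.9 -0.7] M [-0.02   0.051 -0.002] g 14.0 0.0507
```

Request:
step_arm(
  delta_pos=[
    [0,0,0],
  ],
  rot=[
    [0,0,0],
  ],
  gripper=[0.1],
)

```text
time_s: 8.75
tool_pos: [0.4956, 0.2582, 0.1061]
tool_rot: [180.0, 0.0, 28.9]
force: [0.5, -0.5, -0.3]
grip_width: 0.0506
grasp_force: 14.0
```

```bash
python3 o.py
```

```text
8.75 [0.4956 0.2582 0.1061] [180.     0.    28.86] F [ 0.5 -0.5 -0.3] M [-0.064  0.076  0.042] g 14.0 0.0506
```

```bash
cat > a.py <<'E'
from cell import env,viewer
import numpy as np
r=[]
for k in range(6):
    o=env.get_obs();r.append(np.r_[o['force'],o['wrist_torque'],o['tool_rot'][2],o['tool_pos']])
    if k<5: viewer.read_camera("top")
r=np.array(r);print(np.round(r[:,5],3),"mean",np.round(r.mean(0),3),round(float(o['grip_width']),4))
E
python3 a.py
```

```text
[ 0.042  0.041 -0.016 -0.033 -0.059 -0.023] mean [-1.7500e-01 -3.9000e-02 -5.6700e-01 -1.8000e-02  1.2000e-02 -8.0000e-03
  2.8865e+01  4.9600e-01  2.5800e-01  1.0600e-01] 0.0507
```

Request:
step_arm(
  delta_pos=[
    [0,0,0],
    [0,0,0],
  ],
  rot=[
    [0,0,-0.025],
    [0,0,-0.025],
  ],
  gripper=[0.1,0.1],
)

```text
time_s: 9.25
tool_pos: [0.4956, 0.2582, 0.1061]
tool_rot: [-180.0, 0.0, 31.0]
force: [-0.6, 0.2, -0.8]
grip_width: 0.0508
grasp_force: 14.0
```

```bash
python3 a.py
```

```text
[-0.036  0.033 -0.061 -0.04   0.031 -0.012] mean [ 9.0000e-02  2.0500e-01 -7.1100e-01 -1.1000e-02 -1.1000e-02 -1.4000e-02
  3.1019e+01  4.9600e-01  2.5800e-01  1.0600e-01] 0.0507
```

Request:
step_arm(
  delta_pos=[
    [0,0,0],
    [0,0,0],
  ],
  rot=[
    [0,0,-0.025],
    [0,0,-0.025],
  ],
  gripper=[0.1,0.1],
)

```text
time_s: 9.75
tool_pos: [0.4956, 0.2582, 0.1061]
tool_rot: [-180.0, 0.0, 33.2]
force: [-0.9, -0.7, -0.5]
grip_width: 0.0508
grasp_force: 14.0
```

```bash
python3 a.py
```

```text
[-0.028 -0.026 -0.006 -0.019  0.041  0.045] mean [-1.1400e-01  2.0000e-02 -4.7900e-01  2.0000e-03  2.0000e-03  1.0000e-03
  3.3169e+01  4.9600e-01  2.5800e-01  1.0600e-01] 0.0507
```

Request:
step_arm(
  delta_pos=[
    [0,0,0],
    [0,0,0],
  ],
  rot=[
    [0,0,-0.02],
    [0,0,-0.02],
  ],
  gripper=[0.1,0.1],
)

```text
time_s: 10.25
tool_pos: [0.4954, 0.2584, 0.1061]
tool_rot: [-180.0, 0.0, 34.9]
force: [-0.5, 0.2, -0.6]
grip_width: 0.0508
grasp_force: 14.0
```

```bash
python3 a.py
```

```text
[-0.015 -0.005 -0.004 -0.021 -0.017 -0.007] mean [-5.8500e-01  3.9000e-01 -7.4100e-01  9.6000e-02  1.1400e-01 -1.2000e-02
  3.4892e+01  4.9500e-01  2.5800e-01  1.0600e-01] 0.0506
```

Request:
step_arm(
  delta_pos=[
    [0,0,0],
    [0,0,0],
  ],
  rot=[
    [0,0,-0.02],
    [0,0,-0.02],
  ],
  gripper=[0.1,0.1],
)

```text
time_s: 10.75
tool_pos: [0.4954, 0.2584, 0.1061]
tool_rot: [-180.0, 0.0, 36.6]
force: [-1.6, 0.7, -0.5]
grip_width: 0.0509
grasp_force: 14.0
```

```bash
python3 a.py
```

```text
[-0.108 -0.086 -0.106 -0.139 -0.146 -0.076] mean [-1.152  1.197 -0.371  0.268  0.331 -0.11  36.607  0.495  0.258  0.106] 0.0511
```

Request:
step_arm(
  delta_pos=[
    [0,0,0],
    [0,0,0],
  ],
  rot=[
    [0,0,-0.02],
    [0,0,-0.02],
  ],
  gripper=[0.1,0.1],
)

```text
time_s: 11.25
tool_pos: [0.4952, 0.2592, 0.1061]
tool_rot: [-179.9, -0.0, 38.4]
force: [-2.1, 3.6, -1.1]
grip_width: 0.051
grasp_force: 14.0
```

```bash
python3 a.py
```

```text
[-0.086 -0.116 -0.031 -0.062 -0.046 -0.078] mean [-2.418  4.335 -1.157  0.987  0.51  -0.07  38.373  0.495  0.259  0.106] 0.0513
```

The stop is felt: the moment is consistently -0.11 N m at 36.6°. I'll ease back slightly and begin lifting.

Request:
step_arm(
  delta_pos=[
    [0,0,0],
    [0,0,0],
  ],
  rot=[
    [0,0,0.018],
    [0,0,0.018],
  ],
  gripper=[0.1,0.1],
)

```text
time_s: 11.75
tool_pos: [0.4955, 0.2587, 0.1062]
tool_rot: [-180.0, -0.0, 36.8]
force: [-2.4, 4.2, -1.9]
grip_width: 0.0509
grasp_force: 14.0
```

```bash
python3 a.py
```

```text
[-0.115 -0.146 -0.097 -0.039 -0.053 -0.065] mean [-1.736  4.684 -1.759  1.1    0.465 -0.086 36.79   0.496  0.259  0.106] 0.0509
```

Request:
step_arm(
  delta_pos=[
    [0,0,-0.005],
    [0,0,-0.01],
    [0,0,-0.015],
    [0,0,-0.015],
  ],
  rot=[
    [0,0,0],
    [0,0,0],
    [0,0,0],
    [0,0,0],
  ],
  gripper=[0.1,0.1,0.1,0.1],
)

```text
time_s: 12.5
tool_pos: [0.4952, 0.2574, 0.1089]
tool_rot: [180.0, 0.1, 36.8]
force: [-3.4, 1.4, -3.0]
grip_width: 0.0509
grasp_force: 14.0
```

```bash
python3 a.py
```

```text
[-0.06  -0.068 -0.047 -0.084 -0.02  -0.086] mean [-3.466  0.937 -2.466  0.233  0.832 -0.061 36.757  0.495  0.257  0.109] 0.051
```

Request:
step_arm(
  delta_pos=[
    [0,0,-0.02],
    [0,0,-0.04],
    [0,0,-0.05],
    [0,0,-0.05],
  ],
  rot=[
    [0,0,0],
    [0,0,0],
    [0,0,0],
    [0,0,0],
  ],
  gripper=[0.1,0.1,0.1,0.1],
)

```text
time_s: 13.25
tool_pos: [0.4964, 0.2581, 0.1197]
tool_rot: [179.9, -0.1, 36.7]
force: [-0.1, -0.3, -0.4]
grip_width: 0.0506
grasp_force: 14.0
```

```bash
python3 a.py
```

```text
[-0.049  0.012  0.012 -0.003  0.006  0.036] mean [-8.8000e-02 -1.8200e-01 -4.9100e-01 -1.6000e-02 -1.0000e-02  2.0000e-03
  3.6762e+01  4.9600e-01  2.5800e-01  1.1900e-01] 0.0508
```

Request:
step_arm(
  delta_pos=[
    [0,0,-0.04],
    [0,0,-0.08],
    [0,0,-0.12],
    [0,0,-0.16],
    [0,0,-0.22],
    [0,0,-0.3],
    [0,0,-0.4],
    [0,0,-0.5],
    [0,0,-0.5],
    [0,0,-0.5],
  ],
  rot=[
    [0,0,0],
    [0,0,0],
    [0,0,0],
    [0,0,0],
    [0,0,0],
    [0,0,0],
    [0,0,0],
    [0,0,0],
    [0,0,0],
    [0,0,0],
  ],
  gripper=[0.1,0.1,0.1,0.1,0.1,0.1,0.1,0.1,0.1,0.1],
)

```text
time_s: 14.75
tool_pos: [0.4954, 0.258, 0.2188]
tool_rot: [180.0, 0.0, 36.8]
force: [0.1, -0.2, -0.6]
grip_width: 0.051
grasp_force: 14.0
```

```bash
python3 o.py && python3 - <<'E'
from cell import viewer
import cv2,numpy as np
a=viewer.read_camera("scene")['img'];b=viewer.read_camera("wrist")['img']
cv2.imwrite("pics/lift.png",np.hstack([cv2.resize(a[80:250,300:450],(400,453)),cv2.resize(b[150:,130:450],(400,337+116))])[:,:,::-1])
E
```

```text
14.75 [0.4954 0.258  0.2188] [1.7999e+02 3.0000e-02 3.6770e+01] F [ 0.1 -0.2 -0.6] M [-0.076  0.009 -0.053] g 14.0 0.051
```

View pics/lift.png

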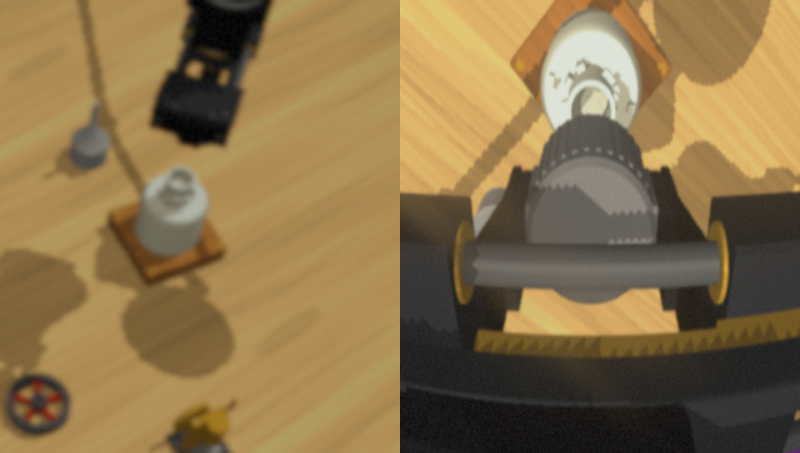

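The cap is held level and is off the tub, whose open neck is visible at (595,100). Carrying it to the disc.

Request:
step_arm(
  delta_pos=[
    [-0.07,0.1,0],
    [-0.17,0.24,0],
    [-0.31,0.44,0],
    [-0.45,0.64,0],
    [-0.58,0.82,0],
    [-0.686,0.973,0],
  ],
  rot=[
    [0,0,0],
    [0,0,0],
    [0,0,0],
    [0,0,0],
    [0,0,0],
    [0,0,0],
  ],
  gripper=[0.1,0.1,0.1,0.1,0.1,0.1],
)

```text
time_s: 15.6
tool_pos: [0.5016, 0.018, 0.2184]
tool_rot: [-180.0, 0.1, 36.7]
force: [0.0, -0.1, 0.3]
grip_width: 0.0511
grasp_force: 14.0
```

Request:
step_arm(
  delta_pos=[
    [-0.12,0.17,0],
    [-0.26,0.37,0],
    [-0.4,0.57,0],
    [-0.52,0.74,0],
    [-0.62,0.88,0],
    [-0.67,0.94,0],
    [-0.686,0.973,0],
    [-0.686,0.973,0],
  ],
  rot=[
    [0,0,0],
    [0,0,0],
    [0,0,0],
    [0,0,0],
    [0,0,0],
    [0,0,0],
    [0,0,0],
    [0,0,0],
  ],
  gripper=[0.1,0.1,0.1,0.1,0.1,0.1,0.1,0.1],
)

```text
time_s: 16.6
tool_pos: [0.509, -0.2167, 0.219]
tool_rot: [-180.0, -0.0, 36.8]
force: [0.2, 1.8, -1.4]
grip_width: 0.0508
grasp_force: 14.0
```

```bash
python3 a.py; python3 o.py
```

```text
[ 0.005  0.044 -0.017  0.018 -0.056 -0.02 ] mean [-5.4000e-02  6.2900e-01 -9.1700e-01 -1.8000e-02 -3.0000e-02 -4.0000e-03
  3.6886e+01  5.0900e-01 -2.1600e-01  2.1900e-01] 0.0507
16.85 [ 0.509  -0.2167  0.2193] [179.99  -0.    36.87] F [-0.4 -0.2 -0.1] M [-0.029 -0.042 -0.02 ] g 14.0 0.0507
```

Request:
step_arm(
  delta_pos=[
    [0,0.004,0.12],
    [0,0.004,0.3],
    [0,0.004,0.5],
    [0,0.004,0.68],
    [0,0.004,0.81],
    [0,0.004,0.89],
    [0,0.004,0.92],
    [0,0.004,0.92],
    [0,0.004,0.92],
  ],
  rot=[
    [0,0,0],
    [0,0,0],
    [0,0,0],
    [0,0,0],
    [0,0,0],
    [0,0,0],
    [0,0,0],
    [0,0,0],
    [0,0,0],
  ],
  gripper=[0.1,0.1,0.1,0.1,0.1,0.1,0.1,0.1,0.1],
)

```text
time_s: 17.98
tool_pos: [0.5101, -0.2188, 0.0362]
tool_rot: [179.9, -0.0, 36.8]
force: [0.1, 0.0, -0.2]
grip_width: 0.0508
grasp_force: 14.0
```

```bash
python3 a.py && python3 - <<'E'
from cell import viewer
import cv2,numpy as np
a=viewer.read_camera("scene")['img'];b=viewer.read_camera("top")['img']
cv2.imwrite("pics/low.png",np.hstack([cv2.resize(a[190:300,180:290],(400,400)),cv2.resize(b[170:270,300:400],(400,400))])[:,:,::-1])
E
```

```text
[ 0.024 -0.02  -0.035  0.023  0.031 -0.046] mean [ 1.5000e-01 -1.2000e-02 -4.9600e-01 -1.3000e-02 -2.7000e-02 -4.0000e-03
  3.6769e+01  5.1000e-01 -2.1900e-01  3.6000e-02] 0.0506
```

View pics/low.png

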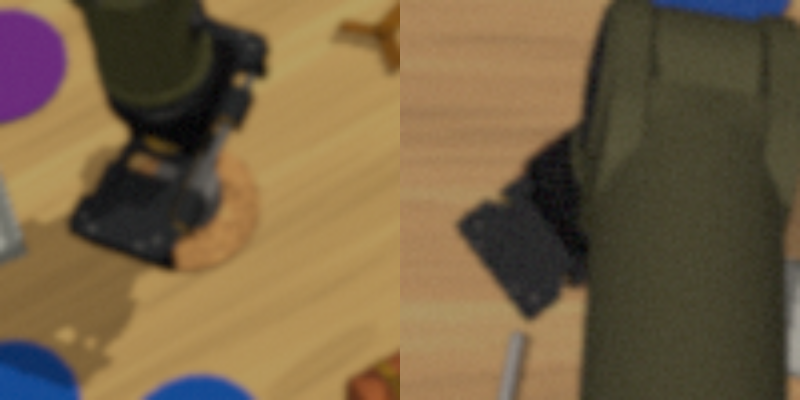

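The cap is over the cork disc (disc visible at (225,220) in the left crop). Lowering slowly.

Request:
step_arm(
  delta_pos=[
    [0,0,0.01],
    [0,0,0.02],
    [0,0,0.03],
    [0,0,0.04],
    [0,0,0.04],
  ],
  rot=[
    [0,0,0],
    [0,0,0],
    [0,0,0],
    [0,0,0],
    [0,0,0],
  ],
  gripper=[0.1,0.1,0.1,0.1,0.1],
)

```text
time_s: 18.95
tool_pos: [0.5091, -0.2184, 0.0269]
tool_rot: [-180.0, 0.0, 36.8]
force: [0.3, 0.2, 0.5]
grip_width: 0.051
grasp_force: 14.0
```

Request:
step_arm(
  delta_pos=[
    [0,0,0.004],
    [0,0,0.004],
  ],
  rot=[
    [0,0,0],
    [0,0,0],
  ],
  gripper=[0.1,0.1],
)

```text
time_s: 19.2
tool_pos: [0.5092, -0.2184, 0.0263]
tool_rot: [180.0, 0.0, 36.8]
force: [-0.3, -0.5, -1.4]
grip_width: 0.0508
grasp_force: 14.0
```

```bash
python3 a.py
```

```text
[-0.023  0.023 -0.003 -0.044  0.025  0.072] mean [-6.7000e-02 -3.2900e-01 -9.9500e-01  1.7000e-02 -9.0000e-03  8.0000e-03
  3.6773e+01  5.0900e-01 -2.1800e-01  2.6000e-02] 0.0506
```

Request:
step_arm(
  delta_pos=[
    [0,0,0.003],
    [0,0,0.003],
  ],
  rot=[
    [0,0,0],
    [0,0,0],
  ],
  gripper=[0.1,0.1],
)

```text
time_s: 19.7
tool_pos: [0.5092, -0.2185, 0.0257]
tool_rot: [180.0, 0.0, 36.8]
force: [-0.7, -0.3, -1.5]
grip_width: 0.0506
grasp_force: 14.0
```

```bash
python3 a.py
```

```text
[ 0.039  0.015 -0.033  0.012  0.016  0.037] mean [-3.9300e-01 -2.4500e-01 -8.5900e-01  3.0000e-03 -3.0000e-02  1.4000e-02
  3.6773e+01  5.0900e-01 -2.1800e-01  2.6000e-02] 0.0507
```

Request:
step_arm(
  delta_pos=[
    [0,0,0.003],
    [0,0,0.003],
  ],
  rot=[
    [0,0,0],
    [0,0,0],
  ],
  gripper=[0.1,0.1],
)

```text
time_s: 20.2
tool_pos: [0.5093, -0.2185, 0.0254]
tool_rot: [180.0, 0.0, 36.8]
force: [-1.2, 0.1, 1.9]
grip_width: 0.0512
grasp_force: 14.0
```

```bash
python3 a.py
```

```text
[ 0.067 -0.011 -0.017  0.052  0.037  0.047] mean [-6.3400e-01 -4.8000e-02  2.1040e+00  7.5000e-02  1.7000e-01  2.9000e-02
  3.6774e+01  5.0900e-01 -2.1800e-01  2.5000e-02] 0.0508
```

Contact with the cork (+2 N). Releasing gradually.

Request:
step_arm(
  delta_pos=[
    [0,0,0],
    [0,0,0],
    [0,0,0],
    [0,0,0],
    [0,0,0],
    [0,0,0],
    [0,0,0],
    [0,0,0],
    [0,0,0],
  ],
  rot=[
    [0,0,0],
    [0,0,0],
    [0,0,0],
    [0,0,0],
    [0,0,0],
    [0,0,0],
    [0,0,0],
    [0,0,0],
    [0,0,0],
  ],
  gripper=[0.2,0.25,0.3,0.35,0.4,0.45,0.6,0.8,0.8],
)

```text
time_s: 21.58
tool_pos: [0.509, -0.2184, 0.0249]
tool_rot: [-180.0, 0.0, 36.8]
force: [-0.9, 0.7, -1.1]
grip_width: 0.0764
grasp_force: 0.0
```

Request:
step_arm(
  delta_pos=[
    [0,0,-0.03],
    [0,0,-0.06],
    [0,0,-0.12],
    [0,0,-0.24],
    [0,0,-0.4],
    [0,0,-0.6],
    [0,0,-0.8],
    [0,0,-0.9],
    [0,0,-0.9],
  ],
  rot=[
    [0,0,0],
    [0,0,0],
    [0,0,0],
    [0,0,0],
    [0,0,0],
    [0,0,0],
    [0,0,0],
    [0,0,0],
    [0,0,0],
  ],
  gripper=[1,1,1,1,1,1,1,1,1],
)

```text
time_s: 22.7
tool_pos: [0.5105, -0.2188, 0.2076]
tool_rot: [179.8, -0.1, 36.8]
force: [-0.0, 0.2, -0.3]
grip_width: 0.0869
grasp_force: 0.0
```

```bash
python3 o.py && python3 - <<'E'
from cell import viewer
import cv2,numpy as np
a=viewer.read_camera("scene")['img'];b=viewer.read_camera("wrist")['img']
cv2.imwrite("pics/end.png",np.hstack([cv2.resize(a[190:300,180:290],(400,400)),cv2.resize(b[100:,140:440],(400,427))[:400]])[:,:,::-1])
E
```

```text
22.7 [ 0.5105 -0.2188  0.2076] [ 1.7975e+02 -9.0000e-02  3.6780e+01] F [-0.   0.2 -0.3] M [ 0.004 -0.001 -0.036] g 0.0 0.0869
```

View pics/end.png

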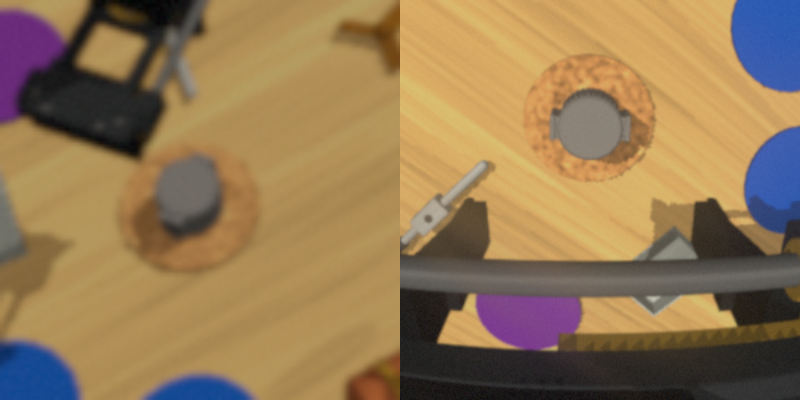

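The cap stands top up in the middle of the cork disc: cap at (590,124), disc at (590,118) in the wrist crop. The gripper is clear.

```bash
python3 -c "
from cell import env
print(env.sign_off())"
```

```text
the job is handed in; nothing more can be done
None
```

The tub is open and the job is handed in: I felt the cap's stop after turning it about 0.78 rad, and the cap now stands released, top up, in the middle of the cork disc; the hand-in gave no verdict.

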